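# Stand the repaired phone in its slot

## Robot

A 6-joint arm with a two-finger parallel gripper is mounted at the origin on the work surface. World frame = base frame: x ahead of the robot, y to its left, z up, the work surface at z = 0. Lengths are in mm, angles in rad, forces in N, time in s.
With the tool pointing down it reaches from about 350 to 875 mm from the base axis. Payload 4.2 kg.
Tool frame: the origin (TCP) lies at the very end of the fingers, on their centre line; the grasp point (between the pads) lies 19 mm behind it (arm.pinch_z is the distance from the TCP to the grasp point, in mm); x points along the fingers, y is the direction in which the jaws open and shut, and the axes are right-handed (so a half turn about x gives the same grasp; the last joint's range is limited). The gripper opens to 85 mm and grips with 20 to 120 N. Pads are 22 mm wide; open, the fingers measure 114 mm over their backs; the gripper's body (76 mm by 85 mm) begins 54 mm behind the grasp point. The pads swing forward as they close: fully open they stand 13 mm farther back than shut.
Start: joints at [-0.845, 0.385, 0.008, 0, -1.194, -0.259], TCP at [281.28, -558.104, 231.312] pointing down, gripper open.
Joint ranges: [-3.14, 3.14], [-1.21, 2.06], [-1.07, 1.41], [-3.16, 2.05], [-2.99, -0.16], [-3.1, 3.1]. Speed limits (rad/s): [2.79, 2.79, 3.14, 3.14, 3.14, 3.14].

## Interface

Orientations are given as a unit quaternion [x, y, z, w].
In Python, from bench import arm gives the robot as it stands.
- The arm moves only by the tool drive_tool, never from a script. Its argument "motion" is a list of rows, each a list of 4 numbers: the shift along the tool's x, y, z in mm, then the turn about the tool's x in degrees. In form: [[dx, dy, dz, spin], ...]. A call has 1 to 10 rows; each row shifts and turns the commanded pose from where the row before left it, along the tool's axes as they then stand; what a row does not reach is not made up. A row lasts 1/12 s, in which the tool goes at most 41.7 mm and 7.16 degrees, less where a joint would pass 70% of its speed; a pose out of reach is approached as far as the arm can. A call with a gripper value outside its range is refused whole. "grip" is the finger opening in mm, from 0 to 85.4, set as the call begins (left out, the last holds). The fingers move at their own pace and stop on an object; the grip force is fixed at half the most. Time passes only in rows, so rows that do not move let the fingers close. It gives the time, the measured TCP pose, the force and the opening at its end, in the units of the state.
- arm.read_state(): the state, without advancing time (a new reading comes with each control period).
- arm.get_image(name): name is "scene" or "top"; returns the picture (384x512x3 uint8, red, green, blue); there is no depth.
- arm.calibration(name): a dict with "K" (3x3 intrinsics, pixels), "distortion" ([k1, k2, p1, p2, k3] as OpenCV has them; the pictures are not rectified), "eye" and "attitude" of the camera in the world. Camera axes: x right, y up, looking along -z (the intrinsics and any distortion apply to the point x, -y, -z); pixel columns grow to the right and rows downward; lengths in mm; the calibration is good to about 2 mm. A picture is of the moment at which its call begins. calibration takes no time and is no camera call.
- arm.job_done(): hands the job in, once; it reports no verdict.
The state is a dict: "clock": time; "joints": joint angles; "joint_vel": joint speeds; "joint_efforts": joint torques, N m; "position": TCP position; "ee_rot": TCP orientation; "contact_force": force on the tool from outside, world axes, zero at the start; "wrist_torque": the same for the moment, N m; "gripper_width": finger opening in mm.
Only numpy, scipy, OpenCV 4.12 (cv2) and the standard library are available. Lean on these libraries where they do the work, as an engineer would, in place of code of your own. Each camera call takes 0.05 s, during which the arm holds its last target. There are 200 camera calls.

## Task

Take the blue phone off its slanted wooden rest and stand it upright on its long edge in the slot of the rack that is marked yellow, roughly centred along the slot, right down on the slot's floor, and let go. Lower it in gently instead of dropping it, and leave the grey phone and the red phone where they are.

Things in the scene. Friction and masses are not known exactly. Their poses are not given: they have to be found in the camera images.
- blue_mid (a point): Centre of the phone with the blue back, 0.2 kg: 12 mm thick (x), 150 long (y), 75 high (z, lower to upper long edge). It leans 20 deg from vertical on a wooden rest, z up and towards the robot. The rest's two arms (24 wide, 7 thick, 58 up the phone, robot side) and ledges (6 mm lips) stand at y = +-50; the middle 76 mm is free on both faces. Either of two like rests may hold it.
- slot_floor (a point): Middle of the floor of the yellow slot, 15 mm above the table; x across, y along, z up. One of 3 slots, 75 mm apart, in a plywood rack; yellow strip and end pads mark it, another empty slot is black. Slot 18 mm wide between aluminium fins at y = +-50 (16 long); over 34 mm up they flare to 30 wide, ending 46 mm up. No fins at its middle: the gripper has room.
- grey_mid (a point): Centre of the grey phone (same size and axes as the blue), leaning on the other rest. A bystander.
- red_mid (a point): Centre of the red phone (same size and axes), standing upright in another slot of the rack. A bystander.

How it is judged (in metres and radians):
At the end, for the whole second after the job is handed in: The blue phone stands on a long edge in the yellow-marked slot, either way round: its centre within 15 mm across and 30 mm along of the slot's middle and 30 to 45 mm above the slot's floor, upright within 15 degrees and in line with the slot within 17 degrees, released and at rest (x of blue_mid in the frame of slot_floor between -0.015 and 0.015 m and y of blue_mid in the frame of slot_floor between -0.03 and 0.03 m and z of blue_mid in the frame of slot_floor between 0.03 and 0.045 m and angle between the z axis of blue_mid and the z axis of slot_floor, either way round below 0.26 rad and angle between the x axis of blue_mid and the x axis of slot_floor, either way round below 0.3 rad and linear speed of blue_phone below 0.04 m/s); the robot touches nothing.
It fails at once if the grey phone is moved by more than 30 mm (distance of grey_mid from where it was at the start of the episode above 0.03 m).
It fails at once if the red phone is moved by more than 30 mm (distance of red_mid from where it was at the start of the episode above 0.03 m).
It fails at once if the blue phone is dropped into the slot (faster than 0.7 m/s over it, a fall of about 25 mm) (horizontal distance between blue_mid and slot_floor below 0.03 m and z of blue_mid in the frame of slot_floor below 0.1 m and linear speed of blue_phone above 0.7 m/s).
It also fails if it takes over 42 s, if anything falls off the work surface, if the arm or the gripper's body presses on something with over 40 N, if the wrist force passes 120 N, or if a joint passes its speed limit or range.

## Working session

There is one attempt and no reset: what is moved stays moved. The work goes in short steps, Python scripts to look and compute and a tool call to move; the robot and the scene stay as the last step left them, time stands still between calls to the robot, and variables do not carry over. Pictures are saved under pics/ and viewed, about 8 in all and at most 12, crops included, and the job is handed in when it is done.

Besides the shell and the picture viewer there is one more tool, called after ">>>" as name(argument=value, ...), one argument or row to a line, values as JSON. drive_tool: Moves the arm, as the interface text tells. Its arguments: {"type":"object","properties":{"motion":{"type":"array"},"grip":{"type":"number"}},"required":["motion"]}

```bash
mkdir -p pics; ls; python3 - <<'E'
from bench import arm
import cv2,numpy as np
np.set_printoptions(suppress=True,precision=4)
for n in("scene","top"):
    im=arm.get_image(n); cv2.imwrite(f"pics/{n}0.png",im[:,:,::-1]); print(n,arm.calibration(n))
print(arm.read_state(),arm.pinch_z)
E
```

```text
pics
scene {'K': array([[495.5225,   0.    , 257.8595],
       [  0.    , 495.5225, 187.5997],
       [  0.    ,   0.    ,   1.    ]]), 'distortion': array([-0.0983,  0.    ,  0.    ,  0.    ,  0.    ]), 'eye': array([1367.0087, -408.3578,  915.993 ]), 'attitude': array([0.3506, 0.215 , 0.4553, 0.7897])}
top {'K': array([[362.9979,   0.    , 255.7018],
       [  0.    , 362.9979, 188.4051],
       [  0.    ,   0.    ,   1.    ]]), 'distortion': array([0.0148, 0.    , 0.    , 0.    , 0.    ]), 'eye': array([504.0919,  22.3017, 814.8373]), 'attitude': array([-0.0225,  0.0126,  0.7094, -0.7044])}
{'clock': 0.1, 'joints': array([-0.8454,  0.3855,  0.0067, -0.0004, -1.194 , -0.2586]), 'joint_vel': array([-0.0017, -0.0014,  0.0026,  0.0028,  0.0012, -0.0006]), 'joint_efforts': array([ -0.0008, -39.332 ,  18.8929,   4.1979,  -0.0026,  -0.    ]), 'position': array([ 281.0419, -557.6581,  230.3178]), 'ee_rot': array([-0.1628,  0.6882,  0.1642,  0.6877]), 'contact_force': array([ 0.1944,  0.3917, -0.4292]), 'wrist_torque': array([-0.0207, -0.0442, -0.0392]), 'gripper_width': 85.28750626959453} 18.700000000000003
```

View pics/scene0.png

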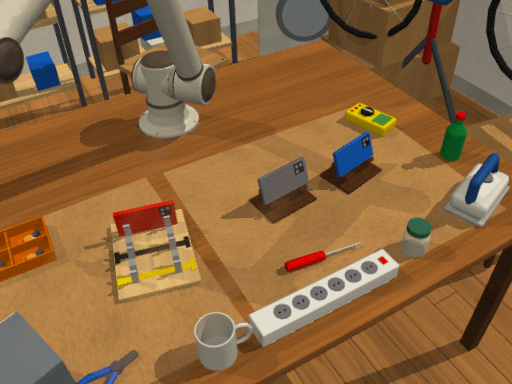

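View pics/top0.png

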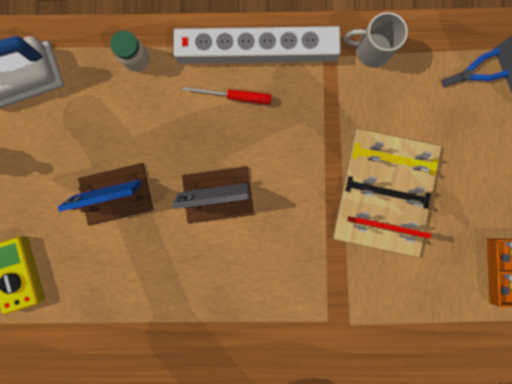

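The scene view shows the blue phone on the right-hand rest (~355,155), the grey one on the other rest, and the rack with the yellow slot nearest the camera (~157,275) and the red phone at the back (~145,217). In the top view blue is at (100,195) and the yellow slot at (396,158).

```bash
cat > h.py <<'E'
from bench import arm
import cv2,numpy as np
from scipy.spatial.transform import Rotation as R
np.set_printoptions(suppress=True,precision=3)
def ray(n,px):
    c=arm.calibration(n); u=cv2.undistortPoints(np.array(px,float).reshape(-1,1,2),c["K"],c["distortion"]).reshape(-1,2)
    d=np.c_[u[:,0],-u[:,1],-np.ones(len(u))]@R.from_quat(c["attitude"]).as_matrix().T
    return np.array(c["eye"]),d
def plane(n,px,z):
    e,d=ray(n,px); return e+d*((z-e[2])/d[:,2])[:,None]
def tri(p,q): # scene, top
    e,d=ray("scene",p); f,g=ray("top",q); out=[]
    for a,b in zip(d,g):
        s=np.linalg.lstsq(np.c_[a,-b],f-e,rcond=None)[0]; P,Q=e+s[0]*a,f+s[1]*b; out.append([*(P+Q)/2,np.linalg.norm(P-Q)])
    return np.array(out)
def proj(n,P):
    c=arm.calibration(n); v=(np.atleast_2d(P)-c["eye"])@R.from_quat(c["attitude"]).as_matrix()
    return cv2.projectPoints(v*[1,-1,-1],np.zeros(3),np.zeros(3),c["K"],c["distortion"])[0].reshape(-1,2)
def mask(im,col,roi):
    h=cv2.cvtColor(im,cv2.COLOR_RGB2HSV); H,S,V=h[...,0].astype(int),h[...,1],h[...,2]
    m={"blue":(abs(H-108)<12)&(S>110),"yellow":(abs(H-28)<5)&(S>190)&(V>120),"red":((H<5)|(H>174))&(S>170)&(V>80)}[col]
    o=np.zeros(m.shape,np.uint8); x0,y0,x1,y1=roi; o[y0:y1,x0:x1]=m[y0:y1,x0:x1]*255; return o
E
python3 - <<'E'
from h import *
rois={"scene":{"blue":(320,120,385,190),"yellow":(100,250,205,295),"red":(105,195,185,240)},"top":{"blue":(50,170,150,220),"yellow":(345,135,450,180),"red":(340,210,440,245)}}
tiles=[]
for n in rois:
    im=cv2.imread(f"pics/{n}0.png")[:,:,::-1]
    for c,r in rois[n].items():
        m=mask(im,c,r); ct=max(cv2.findContours(m,0,2)[0],key=cv2.contourArea) if c!="yellow" else cv2.findNonZero(m)
        print(n,c,cv2.contourArea(ct) if c!="yellow" else len(ct),cv2.minAreaRect(ct), ct.reshape(-1,2).mean(0))
        if c!="yellow": print(cv2.approxPolyDP(cv2.convexHull(ct),2,True).reshape(-1,2).tolist())
    for c in("blue","yellow"):
        x0,y0,x1,y1=rois[n][c]; t=cv2.resize(im[y0:y1,x0:x1],(400,int(400*(y1-y0)/(x1-x0)) if n!='x' else 0),interpolation=cv2.INTER_CUBIC)[:295]
        tiles.append(cv2.copyMakeBorder(t,0,300-len(t),0,0,0))
cv2.imwrite("pics/crops.png",np.vstack([np.hstack(tiles[:2]),np.hstack(tiles[2:])])[:,:,::-1])
E
```

```text
scene blue 961.0 ((352.69232177734375, 154.03846740722656), (24.12946128845215, 50.477718353271484), 56.3099365234375) [351.203 154.899]
[[368, 132], [372, 154], [340, 177], [337, 176], [333, 153]]
scene yellow 400 ((155.74130249023438, 272.422119140625), (11.668647766113281, 80.28030395507812), 76.50426483154297) [155.    272.793]
scene red 460.0 ((144.53932189941406, 217.33705139160156), (23.38538932800293, 60.412254333496094), 77.00537872314453) [141.067 217.494]
[[172, 202], [152, 227], [119, 234], [114, 213]]
top blue 851.5 ((99.198486328125, 195.33367919921875), (13.711935043334961, 85.56062316894531), 76.60750579833984) [ 97.443 195.515]
[[140, 182], [129, 195], [62, 210], [58, 207], [82, 193], [136, 180]]
top yellow 625 ((394.9217224121094, 158.3813934326172), (85.15008544921875, 15.296873092651367), 11.592175483703613) [394.123 158.123]
top red 315.5 ((389.55413818359375, 226.75091552734375), (82.97501373291016, 5.395712852478027), 12.26477336883545) [390.843 227.145]
[[349, 218], [361, 218], [429, 233], [430, 236], [424, 237], [360, 223]]
```

View pics/crops.png

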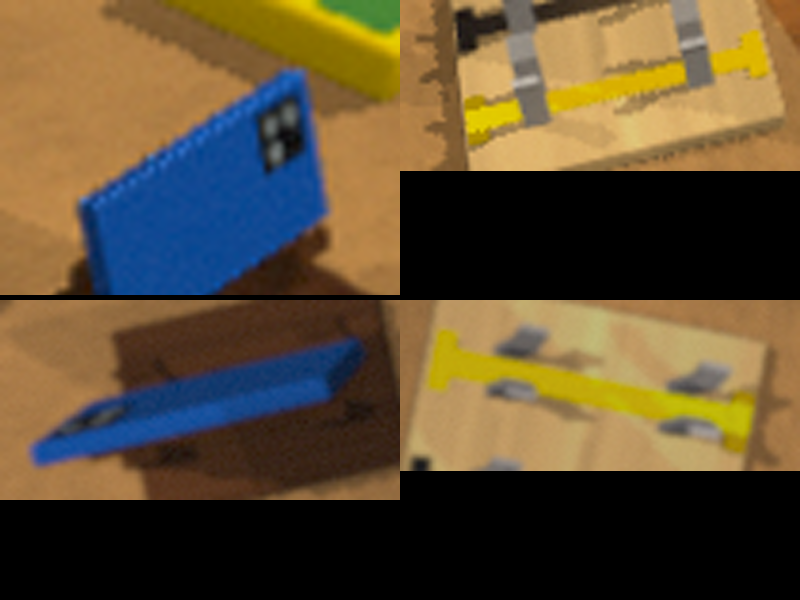

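```bash
python3 - <<'E'
from h import *
t=tri([(369.2,132.2),(335.8,153.6),(337,177),(373.1,154.4),(155.7,272.4)],[(58.75,206.3),(133.75,188.75),(140.75,180.75),(73.75,195.5),(395,158.4)]); print(t)
P=t[:4,:3]; y=(P[0]-P[1]+P[3]-P[2])/2; z=(P[0]-P[3]+P[1]-P[2])/2; print("len",np.linalg.norm(y),np.linalg.norm(z))
c=P.mean(0); yaw=np.arctan2(-y[0],y[1]); print("yaw",np.degrees(yaw),"lean",np.degrees(np.arctan2(np.hypot(z[0],z[1]),z[2])),"c",c)
for n,a in(("top",[(356,150.75),(434.8,166.5),(394.9,158.4)]),("scene",[(155.7,272.4),])):print(n,plane(n,a,16))
q=plane("top",[(356,150.75),(434.8,166.5)],16);d=q[0]-q[1];print("slot yaw",np.degrees(np.arctan2(-d[0],d[1])))
# red top edge
r=plane("top",[(349,218+2.5),(430,235)],90);d=r[0]-r[1];print(r,np.degrees(np.arctan2(-d[0],d[1])))
s=arm.read_state();print(R.from_quat(s["ee_rot"]).as_matrix())
E
```

```text
[[ 507.607  423.766   97.613    2.399]
 [ 542.269  276.838  100.552    7.458]
 [ 560.802  280.628   32.185    3.253]
 [ 531.192  429.286   30.98     3.116]
 [ 607.722 -272.713   15.647    0.836]]
len 151.26050255204643 70.86229734327561
yaw 12.267445177998852 lean 17.719725262813544 c [535.468 352.63   65.332]
top [[ 625.241 -188.24    16.   ]
 [ 588.862 -358.681   16.   ]
 [ 607.501 -272.761   16.   ]]
scene [[ 608.3   -272.426   16.   ]]
slot yaw -12.048552201644348
[[ 475.089 -152.128   90.   ]
 [ 445.849 -309.831   90.   ]] -10.503983836936232
[[-0.001 -0.45   0.893]
 [ 0.002  0.893  0.45 ]
 [-1.     0.002 -0.   ]]
```

>>> drive_tool(
  motion=[
    [0,0,0,-7],
    [0,0,0,-7],
    [0,0,0,-7],
    [0,0,0,-7],
    [0,0,0,-7],
    [0,0,0,-7],
    [0,0,0,-7],
    [0,0,0,-7],
    [0,0,0,-7],
    [0,0,0,-7],
  ],
  grip=85,
)

```text
clock: 0.93
position: [281.1, -557.8, 230.6]
ee_rot: [-0.529, 0.468, 0.53, 0.468]
contact_force: [0.1, -0.5, 0.3]
gripper_width: 84.8
```

>>> drive_tool(
  motion=[
    [0,0,0,-5.5],
    [0,-15,27.8,0],
    [0,-15,27.8,0],
    [0,-15,27.8,0],
    [0,-15,27.8,0],
    [0,-15,27.8,0],
    [0,-15,27.8,0],
    [0,-15,27.8,0],
    [0,-15,27.8,0],
    [0,-15,27.8,0],
  ],
)

```text
clock: 1.77
position: [360.0, -283.4, 231.0]
ee_rot: [-0.55, 0.444, 0.551, 0.444]
contact_force: [1.5, 0.8, -0.5]
gripper_width: 85.1
```

>>> drive_tool(
  motion=[
    [0,-15,27.8,0],
    [0,-15,27.8,0],
    [0,-15,27.8,0],
    [0,-15,27.8,0],
    [0,-15,27.8,0],
    [0,-15,27.8,0],
    [0,-15,27.8,0],
    [0,-15,27.8,0],
    [0,-15,27.8,0],
    [0,-15,27.8,0],
  ],
)

```text
clock: 2.6
position: [447.6, 20.1, 231.2]
ee_rot: [-0.55, 0.444, 0.551, 0.444]
contact_force: [1.5, -0.9, -0.7]
gripper_width: 85.0
```

>>> drive_tool(
  motion=[
    [0,-15,27.8,0],
    [0,-15,27.8,0],
    [0,-15,27.8,0],
    [0,-15,27.8,0],
    [0,-15,27.8,0],
    [0,-15,27.8,0],
    [0,-15,27.8,0],
    [0,-15,27.8,0],
    [0,-15,27.8,0],
    [0,0,0,0],
  ],
)

```text
clock: 3.43
position: [527.6, 296.1, 229.7]
ee_rot: [0.551, -0.443, -0.551, -0.443]
contact_force: [0.2, -0.1, 0.3]
gripper_width: 84.8
```

>>> drive_tool(
  motion=[
    [0,-13,26.8,0],
    [0,-12.8,26.7,0],
    [0,0,0,0],
    [30,0,0,0],
    [30,0,0,0],
    [0,0,0,0],
  ],
)

```text
clock: 3.93
position: [536.8, 346.6, 164.2]
ee_rot: [-0.549, 0.449, 0.551, 0.439]
contact_force: [-1.3, -1.7, -1.5]
gripper_width: 85.1
```

```bash
python3 - <<'E'
from h import *
s=arm.read_state();M=R.from_quat(s["ee_rot"]).as_matrix();print(s["position"],M,np.degrees(np.arctan2(M[1,1],M[0,1])))
a=arm.get_image("scene")[90:220,280:430]; b=arm.get_image("top")[120:250,30:180]
cv2.imwrite("pics/pre.png",cv2.resize(np.hstack([a,b]),(800,347),interpolation=cv2.INTER_CUBIC)[:,:,::-1])
E
```

```text
[536.807 346.577 164.217] [[-0.011 -0.977 -0.211]
 [-0.008 -0.211  0.978]
 [-1.     0.013 -0.005]] -167.83997983340547
```

View pics/pre.png

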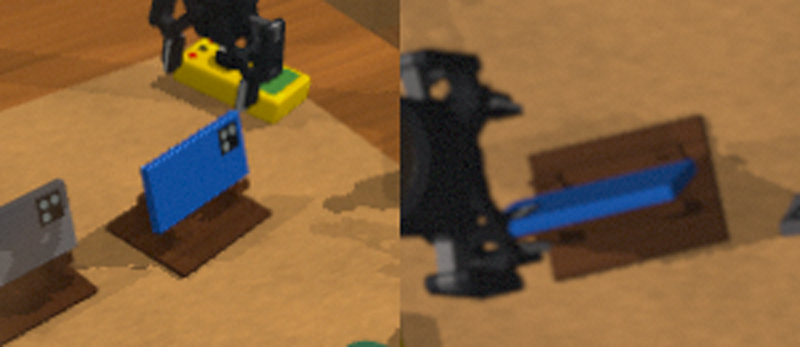

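```bash
python3 - <<'E'
from h import *
P=np.array([536.8,346.6,164.2]);j=np.array([.977,.211,0])
Q=[P,P+42*j+[0,0,13],P-42*j+[0,0,13],[531,351,64]]
for n,o in(("scene",(280,90)),("top",(30,120))): print(n,(proj(n,Q)),(proj(n,Q)-o)*2.667)
s=arm.read_state();print(s["position"],s["joints"])
E
```

```text
scene [[356.306 125.855]
 [369.324 128.412]
 [344.753 115.404]
 [352.414 153.993]] [[203.509  95.624]
 [238.226 102.445]
 [172.697  67.753]
 [193.127 170.67 ]]
top [[ 80.614 189.508]
 [ 72.342 166.05 ]
 [ 81.561 212.429]
 [102.448 194.559]] [[134.986 185.378]
 [112.927 122.814]
 [137.512 246.508]
 [193.219 198.848]]
[540.22  348.507 170.584] [ 0.824  0.461 -0.029  0.001 -1.084 -0.611]
```

>>> drive_tool(
  motion=[
    [20,0,3,0],
    [20,0,0,0],
    [20,0,0,0],
    [20,0,0,0],
    [15,0,0,0],
    [15,0,0,0],
    [0,0,0,0],
    [0,0,0,0],
  ],
)

```text
clock: 4.7
position: [540.8, 352.7, 62.9]
ee_rot: [0.551, -0.443, -0.55, -0.444]
contact_force: [-0.6, -0.7, 0.0]
gripper_width: 85.1
```

```bash
python3 - <<'E'
from h import *
s=arm.read_state();print(s["position"],s["contact_force"])
E
```

```text
[540.796 352.745  62.863] [-0.553 -0.739  0.04 ]
```

>>> drive_tool(
  motion=[
    [0,0,0,0],
    [0,0,0,0],
    [0,0,0,0],
    [0,0,0,0],
    [0,0,0,0],
  ],
  grip=40,
)

```text
clock: 5.12
position: [540.0, 352.5, 61.9]
ee_rot: [0.551, -0.444, -0.55, -0.444]
contact_force: [-0.6, 0.3, 0.3]
gripper_width: 39.9
```

>>> drive_tool(
  motion=[
    [0,0,0,0],
    [0,0,0,0],
    [0,0,0,0],
    [0,0,0,0],
    [0,0,0,0],
  ],
  grip=24,
)

```text
clock: 5.53
position: [539.8, 352.4, 61.2]
ee_rot: [0.55, -0.444, -0.55, -0.444]
contact_force: [-0.0, -0.6, -0.6]
gripper_width: 23.8
```

```bash
python3 - <<'E'
from h import *
s=arm.read_state();print(s["position"],s["contact_force"],s["gripper_width"])
a=arm.get_image("scene")[90:220,280:430]; b=arm.get_image("top")[120:250,30:180]
cv2.imwrite("pics/half.png",cv2.resize(np.hstack([a,b]),(800,347),interpolation=cv2.INTER_CUBIC)[:,:,::-1])
E
```

```text
[539.842 352.355  61.245] [-0.018 -0.611 -0.593] 23.801682966714772
```

View pics/half.png

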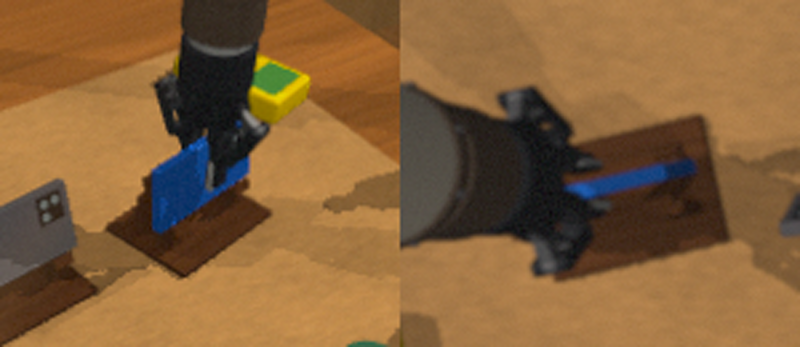

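The fingers straddle the phone and have already swung its top upright (scene crop ~200,180; top-view strip narrower). Closing.

>>> drive_tool(
  motion=[
    [0,0,0,0],
    [0,0,0,0],
    [0,0,0,0],
    [0,0,0,0],
  ],
  grip=16,
)

```text
clock: 5.97
position: [539.9, 352.4, 61.3]
ee_rot: [-0.55, 0.444, 0.55, 0.444]
contact_force: [-0.5, -0.5, 0.4]
gripper_width: 16.1
```

>>> drive_tool(
  motion=[
    [0,0,0,0],
    [0,0,0,0],
    [0,0,0,0],
    [0,0,0,0],
    [0,0,0,0],
  ],
  grip=0,
)

```text
clock: 6.38
position: [540.9, 353.0, 61.8]
ee_rot: [0.551, -0.443, -0.55, -0.445]
contact_force: [4.8, 0.9, -1.1]
gripper_width: 11.4
```

>>> drive_tool(
  motion=[
    [-5,0,0,0],
    [-8,0,0,0],
    [-12,0,0,0],
    [-15,0,0,0],
    [-15,0,0,0],
    [-15,0,0,0],
    [-15,0,0,0],
    [-15,0,0,0],
    [0,0,0,0],
    [0,0,0,0],
  ],
)

```text
clock: 7.22
position: [539.2, 352.3, 162.3]
ee_rot: [-0.55, 0.444, 0.551, 0.444]
contact_force: [-0.8, -0.2, -2.5]
gripper_width: 11.1
```

```bash
python3 - <<'E'
from h import *
s=arm.read_state();print(s["position"],s["contact_force"],s["gripper_width"])
a=arm.get_image("scene"); b=arm.get_image("top"); np.savez("lift.npz",a=a,b=b,p=s["position"],q=s["ee_rot"])
cv2.imwrite("pics/lift.png",cv2.resize(np.hstack([a[60:190,290:440],b[120:250,0:150]]),(800,347),interpolation=cv2.INTER_CUBIC)[:,:,::-1])
E
```

```text
[539.227 352.311 162.263] [-0.822 -0.227 -2.515] 11.057334958036847
```

View pics/lift.png

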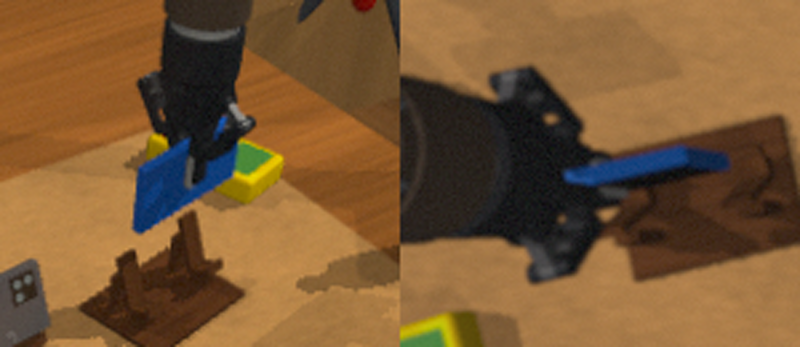

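```bash
python3 - <<'E'
from h import *
t=tri([(342.5,124.5),(341.75,146.2)],[(106.5,175.9),(123,178.1)]);print(t)
# +y bottom-front corner on the phone's front plane through those points
u=np.array([.977,.211,0]); p=np.array([539.2,352.3,162.3])+6*u
e,d=ray("scene",[(378.9,123.7),(342.5,124.5),(341.75,146.2)]); X=e+d*((p-e)@u/(d@u))[:,None]; print("on face plane",X); print("lower-edge pitch deg",np.degrees(np.arctan2(X[0,2]-X[2,2],np.linalg.norm((X[0]-X[2])[:2]))))
print((X[:3:2]).mean(0), "len",np.linalg.norm(X[0]-X[2]))
E
```

```text
[[557.128 282.395 203.304   2.364]
 [559.702 282.783 135.102   2.491]]
on face plane [[526.673 438.714 133.361]
 [561.539 277.272 207.109]
 [560.106 283.909 135.471]]
lower-edge pitch deg -0.7634417137784499
[543.389 361.311 134.416] len 158.38804912350884
```

>>> drive_tool(
  motion=[
    [-8,0,0,4],
    [-8,0,0,4],
    [-7,0,0,4],
    [0,0,0,4],
    [0,0,0,4],
    [0,0,0,4.2],
    [0,0,0,0],
  ],
)

```text
clock: 7.9
position: [539.0, 351.8, 182.6]
ee_rot: [-0.445, 0.551, 0.445, 0.548]
contact_force: [0.5, 0.4, -1.9]
gripper_width: 11.6
```

>>> drive_tool(
  motion=[
    [0,-4,-12,0],
    [0,-8,-24,0],
    [0,-8.2,-25,0],
    [0,-8.2,-25,0],
    [0,-8.2,-25,0],
    [0,-8.2,-25,0],
    [0,-8.2,-25,0],
    [0,-8.2,-25,0],
    [0,-8.2,-25,0],
    [0,-8.2,-25,0],
  ],
)

```text
clock: 8.73
position: [566.1, 103.4, 183.7]
ee_rot: [-0.445, 0.55, 0.446, 0.548]
contact_force: [-0.4, -0.4, -1.7]
gripper_width: 11.3
```

>>> drive_tool(
  motion=[
    [0,-8.2,-25,0],
    [0,-8.2,-25,0],
    [0,-8.2,-25,0],
    [0,-8.2,-25,0],
    [0,-8.2,-25,0],
    [0,-8.2,-25,0],
    [0,-8.2,-25,0],
    [0,-8.2,-25,0],
    [0,-8.2,-25,0],
    [0,-8.2,-25,0],
  ],
)

```text
clock: 9.57
position: [594.4, -157.8, 183.6]
ee_rot: [-0.445, 0.549, 0.446, 0.549]
contact_force: [1.3, 0.7, -1.6]
gripper_width: 11.2
```

>>> drive_tool(
  motion=[
    [0,-8.2,-25,0],
    [0,-8.2,-25,0],
    [0,-8.2,-25,0],
    [0,-4,-12,0],
    [0,-4,-12,0],
    [0,0,0,0],
    [0,0,0,0],
    [0,0,0,0],
  ],
)

```text
clock: 10.23
position: [606.5, -259.0, 184.1]
ee_rot: [-0.445, 0.549, 0.446, 0.549]
contact_force: [-0.2, 0.5, -1.6]
gripper_width: 11.4
```

```bash
python3 - <<'E'
from h import *
s=arm.read_state();M=R.from_quat(s["ee_rot"]).as_matrix();print(s["position"],np.degrees(np.arctan2(M[1,1],M[0,1])),s["contact_force"],s["gripper_width"],s["joints"])
D=np.array([607.3,-275,0])-s["position"];print("tool-axis shift",M.T@(D*[1,1,0]))
E
```

```text
[ 606.485 -258.976  184.099] 168.1017056758273 [-0.207  0.537 -1.604] 11.40896943879237 [-0.159  0.476  0.033 -0.    -1.129 -0.048]
tool-axis shift [ -0.008  -4.101 -15.512]
```

>>> drive_tool(
  motion=[
    [0,-4.1,-15.5,0],
    [15,0,0,0],
    [20,0,0,0],
    [20,0,0,0],
    [15,0,0,0],
    [0,0,0,0],
    [0,0,0,0],
    [0,0,0,0],
  ],
)

```text
clock: 10.9
position: [608.5, -275.8, 115.7]
ee_rot: [-0.446, 0.549, 0.445, 0.549]
contact_force: [-0.5, -0.1, -0.5]
gripper_width: 11.1
```

```bash
python3 - <<'E'
from h import *
s=arm.read_state();print(s["position"],s["contact_force"],s["gripper_width"])
a=arm.get_image("scene"); b=arm.get_image("top")
cv2.imwrite("pics/over.png",cv2.resize(np.hstack([a[180:310,90:240],b[100:230,330:480]]),(800,347),interpolation=cv2.INTER_CUBIC)[:,:,::-1])
E
```

```text
[ 608.479 -275.813  115.716] [-0.451 -0.097 -0.519] 11.13701922326195
```

View pics/over.png

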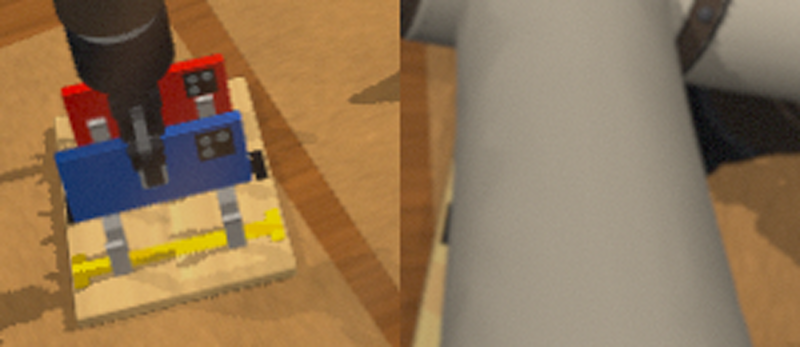

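```bash
python3 - <<'E'
from h import *
a=np.radians(-12);u=np.array([np.cos(a),np.sin(a),0]);v=np.array([-np.sin(a),np.cos(a),0]);S=np.array([607.8,-272.6,15])
px=[(118.1,262.5),(184.5,247.5)]
for z in(84,87,90):
    X=plane("scene",px,z)-S; print(z,[(q@u,q@v) for q in X])
E
```

```text
84 [(np.float64(5.1473917751449925), np.float64(-73.40165494142194)), (np.float64(7.716586863408782), np.float64(75.63469916364639))]
87 [(np.float64(7.908339661578826), np.float64(-73.0466322130505)), (np.float64(10.46827074695065), np.float64(75.45232665031322))]
90 [(np.float64(10.66928754801266), np.float64(-72.69160948467906)), (np.float64(13.21995463049228), np.float64(75.26995413698009))]
```

>>> drive_tool(
  motion=[
    [5,1.5,0,0],
    [8,0,0,0],
    [8,0,0,0],
    [8,0,0,0],
    [6,0,0,0],
    [5,0,0,0],
    [5,0,0,0],
    [0,0,0,0],
    [0,0,0,0],
  ],
)

```text
clock: 11.75
position: [605.9, -275.5, 68.9]
ee_rot: [-0.445, 0.55, 0.445, 0.549]
contact_force: [-0.1, 0.1, -2.4]
gripper_width: 11.0
```

>>> drive_tool(
  motion=[
    [3,0,0,0],
    [3,0,0,0],
    [3,0,0,0],
    [3,0,0,0],
    [3,0,0,0],
    [0,0,0,0],
    [0,0,0,0],
    [0,0,0,0],
  ],
)

```text
clock: 12.42
position: [606.0, -275.4, 54.1]
ee_rot: [-0.445, 0.549, 0.445, 0.549]
contact_force: [-1.0, -0.6, -2.1]
gripper_width: 11.1
```

Inside the slot without contact; now 1 mm steps to the floor.

>>> drive_tool(
  motion=[
    [1,0,0,0],
    [1,0,0,0],
    [1,0,0,0],
    [1,0,0,0],
    [1,0,0,0],
    [1,0,0,0],
    [0,0,0,0],
    [0,0,0,0],
  ],
)

```text
clock: 13.08
position: [606.0, -275.5, 48.0]
ee_rot: [-0.445, 0.549, 0.445, 0.549]
contact_force: [-1.6, -0.1, -1.6]
gripper_width: 11.5
```

>>> drive_tool(
  motion=[
    [1,0,0,0],
    [1,0,0,0],
    [0,0,0,0],
    [0,0,0,0],
  ],
)

```text
clock: 13.42
position: [606.0, -275.4, 46.1]
ee_rot: [-0.445, 0.549, 0.445, 0.549]
contact_force: [-0.5, -0.2, -1.7]
gripper_width: 11.3
```

>>> drive_tool(
  motion=[
    [1,0,0,0],
    [1,0,0,0],
    [0,0,0,0],
    [0,0,0,0],
  ],
)

```text
clock: 13.75
position: [606.0, -275.5, 44.2]
ee_rot: [-0.445, 0.549, 0.445, 0.549]
contact_force: [-0.8, 0.2, -2.0]
gripper_width: 11.4
```

>>> drive_tool(
  motion=[
    [1,0,0,0],
    [1,0,0,0],
    [0,0,0,0],
    [0,0,0,0],
  ],
)

```text
clock: 14.08
position: [606.1, -275.5, 43.1]
ee_rot: [-0.445, 0.549, 0.445, 0.549]
contact_force: [-3.9, 1.1, 3.9]
gripper_width: 11.4
```

>>> drive_tool(
  motion=[
    [1,0,0,0],
    [0,0,0,0],
    [0,0,0,0],
  ],
)

```text
clock: 14.33
position: [606.3, -275.6, 42.9]
ee_rot: [-0.446, 0.549, 0.445, 0.549]
contact_force: [-3.7, 1.6, 7.0]
gripper_width: 11.6
```

Floor contact at the predicted height (TCP z 43, +7 N up). Releasing a little, then checking.

>>> drive_tool(
  motion=[
    [0,0,0,0],
    [0,0,0,0],
    [0,0,0,0],
  ],
  grip=18,
)

```text
clock: 14.58
position: [606.8, -275.6, 41.3]
ee_rot: [-0.446, 0.549, 0.445, 0.55]
contact_force: [-0.2, -0.4, 0.8]
gripper_width: 18.0
```

>>> drive_tool(
  motion=[
    [0,0,0,0],
    [0,0,0,0],
    [0,0,0,0],
    [0,0,0,0],
  ],
  grip=40,
)

```text
clock: 14.92
position: [606.1, -275.5, 41.2]
ee_rot: [-0.445, 0.549, 0.445, 0.549]
contact_force: [0.1, 0.2, -0.7]
gripper_width: 40.1
```

>>> drive_tool(
  motion=[
    [-5,0,0,0],
    [-10,0,0,0],
    [-15,0,0,0],
    [-20,0,0,0],
    [-20,0,0,0],
    [-20,0,0,0],
    [-20,0,0,0],
    [-20,0,0,0],
    [-20,0,0,0],
    [0,0,0,0],
  ],
)

```text
clock: 15.75
position: [608.5, -276.6, 198.0]
ee_rot: [-0.449, 0.547, 0.442, 0.551]
contact_force: [0.8, -0.2, 1.0]
gripper_width: 40.3
```

>>> drive_tool(
  motion=[
    [0,0,-30,0],
    [0,0,-30,0],
    [0,0,-30,0],
    [0,0,-30,0],
    [0,0,-30,0],
    [0,0,-30,0],
    [0,0,-30,0],
    [0,0,0,0],
    [0,0,0,0],
  ],
)

```text
clock: 16.5
position: [561.5, -482.5, 190.8]
ee_rot: [-0.444, 0.55, 0.445, 0.55]
contact_force: [0.3, 0.3, 0.1]
gripper_width: 40.0
```

```bash
python3 - <<'E'
from h import *
s=arm.read_state();print(s["clock"],s["position"],s["contact_force"],s["gripper_width"])
a=arm.get_image("scene"); b=arm.get_image("top"); cv2.imwrite("pics/endtop.png",b[:,:,::-1])
cv2.imwrite("pics/end.png",cv2.resize(np.hstack([a[180:310,90:240],b[100:270,310:506][:130,:150] if 0 else b[125:255,320:470]]),(800,347),interpolation=cv2.INTER_CUBIC)[:,:,::-1])
E
```

```text
16.5 [ 561.464 -482.474  190.845] [0.291 0.281 0.137] 40.00020785874984
```

View pics/end.png

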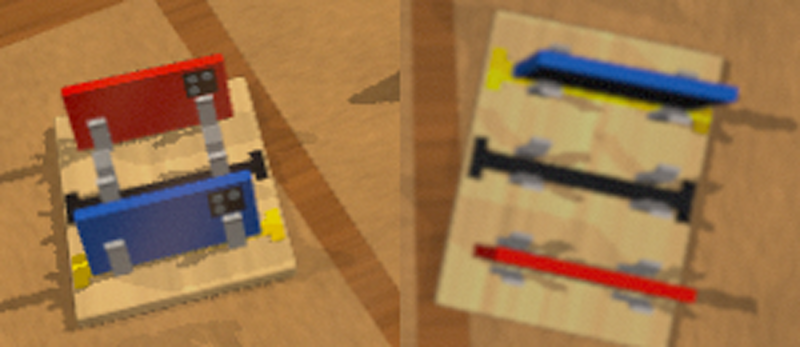

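```bash
python3 - <<'E'
from h import *
a=np.radians(-12);u=np.array([np.cos(a),np.sin(a),0]);v=np.array([-np.sin(a),np.cos(a),0]);S=np.array([607.8,-272.6,15])
f=lambda X:np.array([[q@u,q@v,q[2]] for q in X-S])
t=f(plane("top",[(372.5,146.75),(445.6,160.6)],90)); b=f(plane("scene",[(124.9,282),(188.2,268.1)],15)); print("top strip",t,t.mean(0)); print("bottom front",b,b.mean(0))
# top front corners in scene, height from front plane
print("top front via scene z=90",f(plane("scene",[(90+78/2.667,180+213/2.667),(90+250/2.667,180+175/2.667)],90)))
print("lean deg",np.degrees(np.arctan2(t.mean(0)[0]-(b.mean(0)[0]-6),75)))
E
```

```text
top strip [[ -1.117  72.29   75.   ]
 [  0.125 -73.854  75.   ]] [-0.496 -0.782 75.   ]
bottom front [[  5.655 -72.455   0.   ]
 [ 10.613  75.371   0.   ]] [8.134 1.458 0.   ]
top front via scene z=90 [[  3.82  -69.466  75.   ]
 [  7.125  74.749  75.   ]]
lean deg -2.008223524492822
```

Upright to about 2°, at x ≈ +1 mm and y ≈ 0 in the slot, and on the floor. The arm is clear, so I am handing in.

```bash
python3 -c "
from bench import arm
print(arm.job_done())"
```

```text
the job is handed in; nothing more can be done
None
```

The blue phone is standing upright on its long edge in the yellow slot, released, and the job is handed in at about 16.6 s. I swung it upright on its rest with the closing jaws, carried it over, and lowered it in 1 mm steps. It touched the floor at TCP z ≈ 43 mm with about 7 N, which matched the height I had predicted, and I let go there.

- **Final position:** the last pictures put it within about 2 mm of the slot's middle across and along, leaning about 2°. The top edge seen from above gave -0.5 mm across and the bottom edge in the scene view about +2 mm, which is within the pixel and calibration error.
- **Clear of the robot:** the gripper was raised and moved about 210 mm to the side, with the measured force close to zero.
- **Other phones:** the red phone looks undisturbed in the last picture, though I did not measure it. I did not look closely at the grey phone after the carry; the blue phone passed about 55 mm above it by calculation, and the force readings at the end of each move showed no contact.

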